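# Start the paint-tube shaker

## Task

Lay the black paint tube from the middle of the table (not the one far off at the right-hand end) flat in the open tray of the bench shaker, lower the yellow lid gently until it is fully shut over it, and only then push the red start plunger all the way down to its stop and let it spring back up. Don't drop the tube, and leave the white tube, the wire brush and the cup of orange paint near the shaker where they are.

Things in the scene. Friction and masses are not known exactly. Their poses are not given: they have to be found in the camera images.
- shaker: Grey bench shaker, fixed to the table, may stand turned. Origin: on the table under the centre of its tray; x runs from front to hinge side, y along the tray towards the plunger, z up. Open tray 122 (x) x 192 (y) mm outside, 110 x 180 mm inside, rim 45 mm above the table. Beside the tray, at +y, a pod (122 x 72 mm, 46 mm high) carries the plunger.
- tray_floor (a point): Centre of the tray's inner floor (black rubber mat), 14 mm above the table, axes as the shaker's. The tray is 31 mm deep from its rim; the tube fits only with its length along y.
- lid (a joint): Hinge of the yellow lid, rad: 0 = fully shut, 1.57 = upright, 2.1 = leaning fully back; starts at 1.65 to 2.0. Stiff (friction 0.2 N m): the lid stays where it is left, neither falls nor springs; 1 to 4 N at its free edge moves it. The lid is a plate 122 mm from hinge to edge, 192 mm wide, 8 mm thick, with a black tab (70 mm wide) that carries on 16 mm past the edge.
- lid_hinge (a point): Middle of the hinge line, on the far rim of the tray, 61 mm from the tray's centre along the shaker's x, 45 mm above the table, on the underside of the lid. The hinge line runs along the shaker's y.
- lid_tab (a point): Point on the tab of the lid, on the lid's outer face (the upper face when shut; the face turned away from the tray when open), 129 mm from the hinge line, in the middle of its width.
- plunger (a joint): Sprung red start plunger, m: 0 = up, 0.025 = fully down on its stop; it moves straight down. The spring takes about 3 N to begin and 9 N at the stop, and brings it back up when released.
- plunger_top (a point): Centre of the flat top of the plunger's red knob (42 mm diameter), 110 mm above the table when up and 132 mm from the tray's centre along the shaker's y.
- black_tube: Black paint tube lying on the middle of the table, to the right of the shaker (another one lies out of reach at the right-hand end: not that one), 40 (x) x 146 (y) x 26 (z) mm, about 45 g, rigid. Origin: centre of its underside; its length runs along its y; grip it across its x near the middle.
- white_tube: White and pale green paint tube lying on the table, 40 x 136 x 27 mm, length along its y. Origin: centre of its underside. Bystander; it and the black tube may have changed places.
- wire_brush: Wooden wire brush lying on the table, 52 x 150 x 46 mm, length along its y. Origin: centre of its underside. Bystander.
- cup: White mixing cup near the left edge of the table, with orange dried paint inside, standing on the table, 57 mm diameter, 48 mm high. Origin: centre of its underside. Bystander.

How it is judged:
On the way, in this order (a step that is already met when the one before it is completed fails the run):
1. the black tube lies in the tray, let go (x of black_tube in the frame of tray_floor between -0.045 and 0.045 m and y of black_tube in the frame of tray_floor between -0.035 and 0.035 m and z of black_tube in the frame of tray_floor below 0.015 m and contact force between the fingers and black_tube below 0.05 N), for 0.2 s.
2. the lid is fully shut over the tube (x of black_tube in the frame of tray_floor between -0.045 and 0.045 m and y of black_tube in the frame of tray_floor between -0.035 and 0.035 m and z of black_tube in the frame of tray_floor below 0.015 m and value of joint lid below 0.05 rad), for 0.2 s.
3. the plunger is fully down with the lid shut (all of step 2 and value of joint plunger above 0.0225 m), for 0.2 s.
At the end, for the whole second after the job is handed in: The black tube lies in the tray (origin within 45 mm in x and 35 mm in y of the tray floor's centre and less than 15 mm above the floor) and is at rest, the lid is shut to within 0.05 rad, and the plunger is back up to within 3 mm after having been pushed at least 22.5 of its 25 mm (all of step 2 and value of joint plunger below 0.003 m and linear speed of black_tube below 0.02 m/s); the robot touches nothing.
It fails at once if the plunger is pushed more than 10 mm while the lid is open more than 0.1 rad (value of joint plunger above 0.01 m and value of joint lid above 0.1 rad).
It fails at once if the lid is slammed (closes faster than 3 rad/s) (velocity of joint lid below -3 rad/s).
It fails at once if the black tube is dropped (faster than 0.7 m/s out of the fingers, a fall of about 25 mm) (contact force between the fingers and black_tube below 0.05 N and linear speed of black_tube above 0.7 m/s).
It fails at once if the white tube, wire brush or cup is moved more than 40 mm, or the cup tipped over (distance of any of white_tube, wire_brush, cup from where it was at the start of the episode above 0.04 m or angle between cup's own z axis and vertical above 0.5 rad).
It also fails if it takes over 61 s, if anything falls off the work surface, if the arm or the gripper's body presses on something with over 40 N, if the wrist force passes 120 N, or if a joint passes its speed limit or range.

## Robot

A 6-joint arm with a two-finger parallel gripper is mounted at the origin on a cart in front of the work surface, level with it; the furniture and walls round the work are solid. World frame = base frame: x ahead of the robot, y to its left, z up, the work surface at z = 0. Lengths are in m, angles in rad, forces in N, time in s.
With the tool pointing down it reaches from about 0.35 to 0.8 m from the base axis. Payload 7.3 kg.
Tool frame: the origin (TCP) lies between the finger pads; the fingertips stand 25 mm ahead of it and the grasp point (between the pads) lies 6 mm ahead of it (r.tip_extent is the distance from the TCP to the fingertips, in m); z points along the fingers, y is the line along which they close (so a half turn about z gives the same grasp; the last joint's range is limited). The gripper opens to 85 mm and grips with 20 to 120 N. Pads are 22 mm wide; open, the fingers measure 114 mm over their backs; the gripper's body (76 mm by 85 mm) begins 54 mm behind the grasp point. The pads swing forward as they close: fully open they stand 13 mm farther back than shut.
Start: joints at [-1.384, 0.342, 1.524, -0, 1.275, -0.146], TCP at [0.172, -0.496, 0.256] pointing down, gripper open.
Joint ranges: [-2.53, 2.53], [-0.77, 2.02], [0.04, 2.7], [-1, 4.14], [0.28, 2.66], [-3.11, 3.11]. Speed limits (rad/s): [2.57, 2.57, 3.14, 3.14, 3.14, 3.14].

## Interface

Orientations are given as a unit quaternion [x, y, z, w].
In Python, from workcell import r, command_gripper, optics gives the robot as it stands. The module is installed in compiled form; this text tells all that it offers. Calls block until the motion is done:
- r.reach(position, orientation): joint-space move of the TCP to a pose.
- r.move_straight(position, orientation=None, speed=0.15, max_force=None): straight line of the TCP; orientation=None keeps the orientation; speed is the mean speed in m/s. With max_force (N) it stops when the force on the tool has changed by that much, and returns True; else False.
- r.movej(angles): joint-space move.
- command_gripper(opening, force=None): finger opening in m; force is the grip in N (None keeps the last); returns when the fingers have stopped.
- r.hold(seconds).
- r.solve_ik(position, orientation): joint angles nearest the present ones, or None.
- r.read_state(): the state.
- optics.get_image(name): name is "scene" or "top" or "wrist"; returns (picture, depth): 420x560x3 uint8, red, green, blue; 420x560 float32, m along the optical axis (not along the pixel's ray), 0 where there is no reading.
- optics.camera_model(name): a dict with "K" (3x3 intrinsics, pixels), "R" (3x3) and "t" (3): a world point X has camera coordinates R X + t; the wrist camera has in their place "tool_from_camera" (4x4, takes a point from camera to tool coordinates, whose origin is the TCP and whose axes are the flange's). Camera axes: x right, y down, z forward; pixel columns grow to the right and rows downward; lengths in m; the calibration is good to about 2 mm. A picture is of the moment at which its call begins: read the wrist's pose just before it. camera_model takes no time and is no camera call.
A pose or a line that the arm cannot do raises r.PlanningError and nothing moves.
- r.finish_job(): hands the job in; it is judged then, once.
The state is a dict: "time_s": time; "joint_positions": joint angles; "dq": joint speeds; "tau": joint torques, N m; "eef_pos": TCP position; "eef_rot": TCP orientation; "contact_force": force on the tool from outside, world axes, zero at the start; "torque": the same for the moment, N m; "grip_width": finger opening in m; "grip_force": force on a finger pad.
Only numpy, scipy, OpenCV 4.12 (cv2) and the standard library are available. Lean on these libraries where they do the work, as an engineer would, in place of code of your own. Each camera call takes 0.05 s, during which the arm holds its last target. There are 200 camera calls.

## Working session

There is one attempt and no reset: what is moved stays moved. The work goes in short steps, each a Python script; the robot and the scene stay as the last script left them, time stands still between calls to the robot, and variables do not carry over. Pictures are saved under pics/ and viewed, at most 10 in all, crops included, and the job is handed in when it is done.

```bash
mkdir -p pics; python3 - <<'E'
from workcell import r, optics
import cv2,numpy as np
for n in ("top","scene"):
    p,d=optics.get_image(n); np.savez(n+".npz",p=p,d=d); cv2.imwrite(f"pics/{n}0.png",p[:,:,::-1])
    m=optics.camera_model(n); print(n,m["K"].tolist(),np.round(m["R"],3).tolist(),m["t"], (d>0).mean())
s=r.read_state();print(s["time_s"],s["eef_rot"])
E
```

```text
top [[453.6174645991562, 0.0, 281.65261123006616], [0.0, 453.6174645991562, 213.4035123391607], [0.0, 0.0, 1.0]] [[0.017, -1.0, 0.006], [-0.995, -0.018, -0.095], [0.095, -0.005, -0.995]] [-0.00267434  0.57817242  1.39851167] 0.996156462585034
scene [[418.3049960175868, 0.0, 277.9603822552149], [0.0, 418.3049960175868, 209.6958394422875], [0.0, 0.0, 1.0]] [[-0.861, -0.508, -0.021], [-0.268, 0.488, -0.831], [0.432, -0.71, -0.557]] [0.49977769 0.22951416 1.1437697 ] 0.9882440476190476
0.1 [ 9.86186169e-01  1.65639389e-01 -1.10700789e-05 -6.57588228e-04]
```

View pics/top0.png

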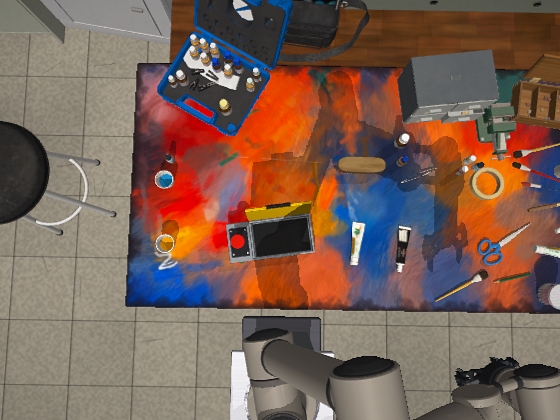

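View pics/scene0.png

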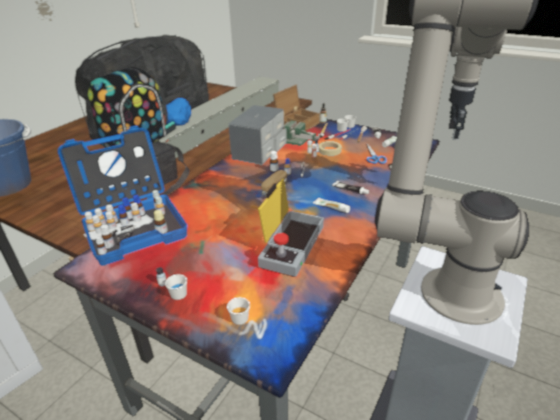

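The top view shows the shaker at about (272,238) px with the plunger at (238,241) on its left. The lid is up at (280,211), the white tube at (358,243), the target black tube at (402,249), the brush at (362,164) and the cup at (164,243). The scene view agrees.

```bash
cat > h.py <<'E'
import numpy as np, cv2
from workcell import r, optics, command_gripper
from scipy.spatial.transform import Rotation as Ro
def cam(n, st=None):
    m=optics.camera_model(n)
    if n!="wrist": return m["K"],m["R"].T,-m["R"].T@m["t"]
    T=m["tool_from_camera"]; Rt=Ro.from_quat(st["eef_rot"]).as_matrix()
    return m["K"],Rt@T[:3,:3],Rt@T[:3,3]+st["eef_pos"]
def rays(c,uv):
    uv=np.atleast_2d(uv).astype(float)
    return np.c_[(uv-c[0][:2,2])/np.diag(c[0])[:2],np.ones(len(uv))]@c[1].T
def onz(c,uv,z):
    d=rays(c,uv); return c[2]+d*((z-c[2][2])/d[:,2])[:,None]
def cloud(c,d):
    v,u=np.indices(d.shape); return (c[2]+rays(c,np.c_[u.ravel(),v.ravel()])*d.reshape(-1,1)).reshape(*d.shape,3)
def down(yaw):  # tool pointing down, closing line (tool y) at angle yaw from world x
    y=np.array([np.cos(yaw),np.sin(yaw),0]); z=np.array([0,0,-1.]); return Ro.from_matrix(np.c_[np.cross(y,z),y,z]).as_quat()
E
python3 - <<'E'
from h import *
f=np.load("top.npz");p,d=f["p"],f["d"];c=cam("top");P=cloud(c,d)
hsv=cv2.cvtColor(p,cv2.COLOR_RGB2HSV)
def box(name,mask,x0,y0,x1,y1,z):
    m=np.zeros(mask.shape,np.uint8);m[y0:y1,x0:x1]=mask[y0:y1,x0:x1]
    n,l,s,_=cv2.connectedComponentsWithStats(m);l=l==1+s[1:,4].argmax();v,u=np.nonzero(l)
    q=onz(c,np.c_[u,v],z)
    b=cv2.minAreaRect((q[:,:2]*1000).astype(np.float32));print(name,len(u),b,'zdepth',np.median(P[l][:,2]), 'px',u.min(),u.max(),v.min(),v.max());return
H=P[...,2]
print('table z',np.median(H[270:300,300:400]),H[270:300,300:400].std())
box('black',H>.010,385,220,420,280,.02)
box('white',H>.010,340,215,375,275,.02)
box('brush',H>.010,330,145,393,180,.02)
box('cup',H>.010,145,225,180,262,.04)
box('knob',H>.09,222,225,250,255,.11)
box('tray',(hsv[...,2]<70),245,205,320,270,.045)
box('podtray',(H>.03)&(H<.06),220,200,325,275,.045)
y=(hsv[...,0]>20)&(hsv[...,0]<33)&(hsv[...,1]>150)
l=np.zeros_like(y);l[195:225,240:320]=y[195:225,240:320]; l&=(H>.05);q=P[l];print('lid',len(q),q.min(0),q.max(0),np.polyfit(q[:,1],q[:,0],1),np.polyfit(q[:,2],q[:,0],1))
E
```

```text
table z -0.0006325481902255126 0.10216532585086109
black 226 ((451.77496337890625, -369.234619140625), (29.13188934326172, 100.974365234375), 85.19342803955078) zdepth 0.017702942686005807 px 396 406 240 272
white 252 ((472.7826232910156, -226.54312133789062), (32.530067443847656, 103.7880630493164), 87.95087432861328) zdepth 0.020304499283514965 px 350 361 232 265
brush 718 ((738.8029174804688, -243.57861328125), (51.91274642944336, 153.67726135253906), 1.064710021018982) zdepth 0.04453406428296813 px 337 385 157 173
cup 278 ((478.6298828125, 368.0960388183594), (55.24461364746094, 53.93242645263672), 46.618377685546875) zdepth 0.021816819452402325 px 156 174 234 252
knob 158 ((484.92462158203125, 137.73651123046875), (39.680320739746094, 39.3077507019043), 46.226898193359375) zdepth 0.10861259347855923 px 230 244 235 248
tray 1842 ((506.760498046875, 5.752418518066406), (107.95286560058594, 175.32276916503906), 8.39054012298584) zdepth 0.01316636969669882 px 252 310 217 256
podtray 1244 ((501.59130859375, 43.437904357910156), (127.4476318359375, 263.3895263671875), 8.715899467468262) zdepth 0.0446334072648632 px 226 314 212 262
lid 686 [ 0.44252551 -0.07551546  0.0502791 ] [0.60266652 0.11252286 1.44710123] [-0.14574235  0.5785695 ] [-0.06409754  0.58389643]
```

```bash
python3 - <<'E'
from h import *
r.reach([0.45,-0.367,0.30],down(np.pi/2))
def snap(k):
    s=r.read_state();p,d=optics.get_image("wrist");np.savez(k+".npz",p=p,d=d,rot=s["eef_rot"],pos=s["eef_pos"]);return p
a=snap("w1"); print(optics.camera_model("wrist"))
r.reach([0.44,0.04,0.36],down(np.radians(8.9)))
b=snap("w2"); cv2.imwrite("pics/w.png",cv2.resize(np.hstack([a,b]),(800,300),interpolation=cv2.INTER_AREA)[:,:,::-1])
s=r.read_state();print(s["time_s"],s["joint_positions"])
E
```

```text
{'K': array([[355.83908082,   0.        , 284.99315569],
       [  0.        , 355.83908082, 210.4434941 ],
       [  0.        ,   0.        ,   1.        ]]), 'tool_from_camera': array([[-4.16995160e-04, -9.44462967e-01, -3.28617606e-01,
         8.61799732e-02],
       [ 9.99999821e-01, -5.34690464e-04,  2.67789231e-04,
        -3.60363095e-04],
       [-4.28625712e-04, -3.28617435e-01,  9.44463021e-01,
        -1.18716097e-01],
       [ 0.00000000e+00,  0.00000000e+00,  0.00000000e+00,
         1.00000000e+00]])}
3.9917 [-8.40198574e-02  1.20363216e-01  1.53150299e+00 -1.39611070e-04
  1.48991856e+00 -2.38968915e-01]
```

View pics/w.png

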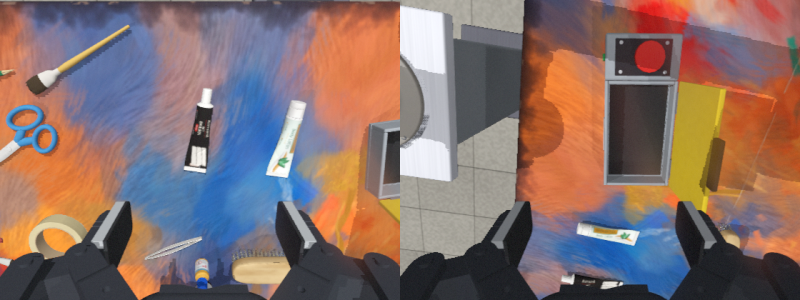

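The left half shows the black tube from its white cap at (207,92) to its crimp at (196,172). The right half shows the tray mat at (640,130), the knob at (650,57) and the yellow lid at (705,140).

```bash
python3 - <<'E'
from h import *
def load(k):
    f=np.load(k+".npz");c=cam("wrist",dict(eef_rot=f["rot"],eef_pos=f["pos"]));return f["p"],f["d"],c,cloud(c,f["d"])
p,d,c,P=load("w1");H=P[...,2]
def blob(m,win):
    x0,y0,x1,y1=win;k=np.zeros(m.shape,np.uint8);k[y0:y1,x0:x1]=m[y0:y1,x0:x1]
    n,l,s,_=cv2.connectedComponentsWithStats(k);return l==1+s[1:,4].argmax()
def rect(n,q): print(n,len(q),cv2.minAreaRect((q[:,:2]*1000).astype(np.float32)),np.percentile(q[:,2],[5,50,95]).round(4))
print('table',np.median(H[250:270,200:350]))
for n,w in(('black',(240,100,320,260)),('white',(350,120,450,265))): 
    for t in(.004,.008): rect(n,P[blob(H>t,w)])
p,d,c,P=load("w2");H=P[...,2];hsv=cv2.cvtColor(p,cv2.COLOR_RGB2HSV)
q=P[blob((H>.038)&(H<.052),(270,30,400,270))];rect('podtray',q)
red=((hsv[...,0]<8)|(hsv[...,0]>172))&(hsv[...,1]>150)&(H>.1)
l=blob(red,(300,30,400,130));rect('knob',P[l])
yl=(hsv[...,0]>20)&(hsv[...,0]<35)&(hsv[...,1]>150)&(H>.05)
q=P[blob(yl,(350,100,480,330))];s=np.radians(8.9);o=np.array([.5065,.0075])
a=(q[:,:2]-o)@[np.cos(s),np.sin(s)];b=(q[:,:2]-o)@[-np.sin(s),np.cos(s)]
print('lid inner face x=%s*z+%s'%tuple(np.polyfit(q[:,2],a,1)),'angle',np.pi/2+np.arctan(np.polyfit(q[:,2],a,1)[0]),'y',b.min(),b.max(),'z',q[:,2].max())
E
```

```text
table 0.0010641924348137044
black 2835 ((457.58636474609375, -370.32958984375), (39.80998229980469, 183.1542510986328), 80.14332580566406) [0.0052 0.0154 0.0263]
black 2092 ((445.0882263183594, -366.99066162109375), (34.7204475402832, 156.46426391601562), 78.52262878417969) [0.0089 0.0192 0.0265]
white 2564 ((442.38568115234375, -261.08184814453125), (242.76882934570312, 105.54173278808594), 30.706016540527344) [0.0046 0.0182 0.0274]
white 2074 ((425.30755615234375, -266.44952392578125), (219.119384765625, 90.31549835205078), 36.98889923095703) [0.0097 0.0208 0.0275]
podtray 8271 ((501.4311218261719, 44.86328887939453), (124.78435516357422, 263.8028869628906), 8.27217960357666) [0.0433 0.0463 0.0488]
knob 1523 ((466.85113525390625, 140.9214630126953), (40.88285446166992, 79.56365203857422), 86.15887451171875) [0.1096 0.1111 0.1124]
lid inner face x=0.005732408038622405*z+0.06965829330812379 angle 1.5765286720448217 y -0.0930701575940196 0.12678478661891007 z 0.47863047665209846
```

```bash
python3 - <<'E'
from h import *
def load(k):
    f=np.load(k+".npz");c=cam("wrist",dict(eef_rot=f["rot"],eef_pos=f["pos"]));return f["p"],f["d"],c,cloud(c,f["d"])
p,d,c,P=load("w1");H=P[...,2];g=p.min(2);hsv=cv2.cvtColor(p,cv2.COLOR_RGB2HSV)
# tube silhouettes by colour: black or white unsaturated
m=np.zeros(g.shape,np.uint8);w=np.s_[105:255,240:320]
m[w]=((H[w]>.006)&(hsv[w][...,1]<110)|(p[w].max(-1)<50))
m=cv2.morphologyEx(m,cv2.MORPH_OPEN,np.ones((3,3)))
n,l,s,_=cv2.connectedComponentsWithStats(m);v,u=np.nonzero(l==1+s[1:,4].argmax())
q=onz(c,np.c_[u,v],.012)[:,:2]*1000;b=cv2.minAreaRect(q.astype(np.float32));print('black',len(u),b,u.min(),u.max(),v.min(),v.max())
vv=cv2.fitLine(q.astype(np.float32),cv2.DIST_L2,0,.01,.01).ravel();print('axis',np.degrees(np.arctan2(vv[1],vv[0])),vv[2:])
ax=vv[:2];ax=ax*np.sign(ax[0])
cen=np.array(b[0])
for t in range(-70,71,20):
    k=abs((q-cen)@ax-t)<4;e=(q[k]-cen)@[-ax[1],ax[0]];print(t,e.min().round(1),e.max().round(1))
vis=p[90:270,220:340].copy();cv2.imwrite("pics/tube.png",cv2.resize(np.hstack([vis,np.dstack([m[90:270,220:340]*255]*3)]),None,fx=3,fy=3)[:,:,::-1])
p,d,c,P=load("w2");H=P[...,2];hsv=cv2.cvtColor(p,cv2.COLOR_RGB2HSV)
red=(((hsv[...,0]<8)|(hsv[...,0]>172))&(hsv[...,1]>150)&(abs(H-.111)<.006)).astype(np.uint8);red[:,:300]=0;red[:,400:]=0;red[130:]=0
print('knob',cv2.minEnclosingCircle((P[red>0][:,:2]*1000).astype(np.float32)),np.median(P[red>0],0))
yl=((hsv[...,0]>20)&(hsv[...,0]<35)&(hsv[...,1]>150)&(H>.05)&(H<.19)).astype(np.uint8);yl=cv2.erode(yl,np.ones((7,7)));yl[:,:360]=0;yl[:,480:]=0
q=P[yl>0];s=np.radians(8.6);o=np.array([.5065,.0075])
a=(q[:,:2]-o)@[np.cos(s),np.sin(s)];b=(q[:,:2]-o)@[-np.sin(s),np.cos(s)]
k=(abs(b)<.09)&(a>.05)&(a<.14)
for _ in range(3):
    f=np.polyfit(q[k,2],a[k],1);k&=abs(a-np.polyval(f,q[:,2]))<.006
print('lid',k.sum(),f,'ang',np.pi/2+np.arctan(f[0]),'hinge x',np.polyval(f,.045),'z',q[k,2].max())
print('yaw from lid',np.degrees(np.arctan(-np.polyfit(b[k],a[k]-f[0]*q[k,2],1)[0])))
E
```

```text
black 2324 ((469.0450744628906, -375.0854187011719), (36.1879997253418, 133.3648681640625), 82.52521514892578) 259 297 123 231
axis -10.326226 [ 471.4112  -374.12198]
-70 -4.3 3.6
-50 -6.7 7.9
-30 -11.9 14.0
-10 -12.0 15.0
10 -13.2 17.2
30 -14.8 19.7
50 -15.7 20.6
70 -14.1 -10.2
knob ((486.2054443359375, 139.56117248535156), 20.84772491455078) [0.48588558 0.13981841 0.11105695]
lid 6416 [0.14459337 0.05314719] ang 1.7143944704923892 hinge x 0.05965389109183555 z 0.16974564443699403
yaw from lid -0.3328932683843493
```

View pics/tube.png

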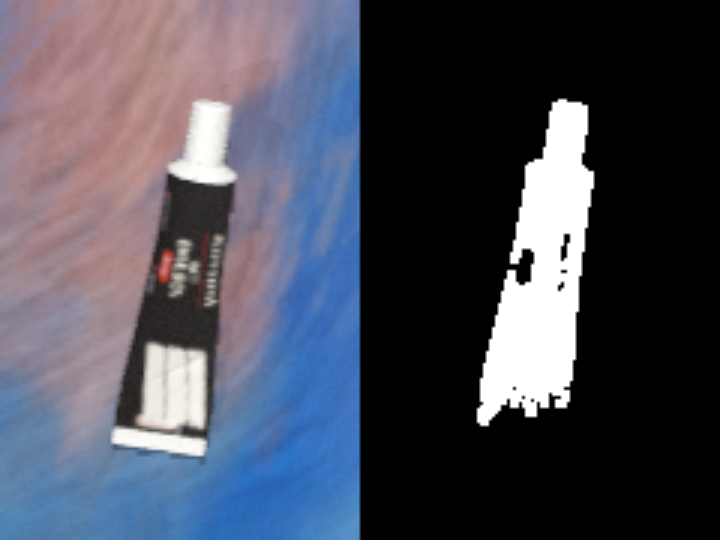

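The crop shows the tube: cap end at crop (211,100), which is image px (290.3,123.3), and crimp middle at (159,444), which is px (273,238). The colour mask misses only the crimp, so I use these end points.

```bash
cat >> h.py <<'E'
SO=np.array([.5058,.0088,0]);SY=np.radians(8.4)
def sh(x,y,z): return SO+np.array([x*np.cos(SY)-y*np.sin(SY),x*np.sin(SY)+y*np.cos(SY),z])
def show():
    s=r.read_state();print({k:np.round(s[k],3).tolist() for k in("time_s","eef_pos","contact_force","grip_width","grip_force")});return s
E
python3 - <<'E'
from h import *
f=np.load("w1.npz");c=cam("wrist",dict(eef_rot=f["rot"],eef_pos=f["pos"]))
a=onz(c,[290.3,123.3],.012)[0];b=onz(c,[273,238],.004)[0]
L=(b-a)[:2];m=(a+b)[:2]/2;ang=np.arctan2(L[1],L[0]);print('len',np.linalg.norm(L),m,np.degrees(ang),'tip',r.tip_extent)
q=down(ang+np.pi/2)
r.reach([*m,.12],q);command_gripper(.065,40);show()
print(r.move_straight([*m,.025],speed=.1,max_force=6));s=show()
command_gripper(.0,30);show()
r.move_straight([*m,.17],speed=.15);show()
p,_=optics.get_image("wrist");cv2.imwrite("pics/g.png",p[:,:,::-1])
E
```

```text
len 0.14417031979771666 [ 0.47470607 -0.37333173] -8.515328750466383 tip 0.025
{'time_s': 6.083, 'eef_pos': [0.475, -0.373, 0.12], 'contact_force': [0.242, -1.146, -0.444], 'grip_width': 0.065, 'grip_force': 0.0}
False
{'time_s': 7.183, 'eef_pos': [0.475, -0.374, 0.026], 'contact_force': [0.122, 0.035, 0.853], 'grip_width': 0.065, 'grip_force': 0.0}
{'time_s': 7.592, 'eef_pos': [0.475, -0.374, 0.026], 'contact_force': [-0.46, 0.406, 6.042], 'grip_width': 0.031, 'grip_force': 29.676}
{'time_s': 8.708, 'eef_pos': [0.474, -0.373, 0.169], 'contact_force': [0.637, -0.585, -1.529], 'grip_width': 0.031, 'grip_force': 29.619}
```

View pics/g.png

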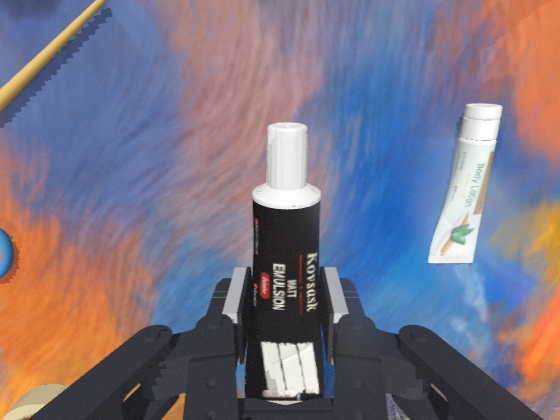

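The tube is held level and square between the pads at (286,280), with its cap toward the top of the image; the white tube at (466,185) is undisturbed. Next I place it.

```bash
python3 - <<'E'
from h import *
s=r.read_state();r.move_straight([*s["eef_pos"][:2],.25],speed=.25)
q=down(SY);x=-.004
r.reach(sh(x,0,.25),q);r.move_straight(sh(x,0,.075),speed=.2);show()
print(r.move_straight(sh(x,0,.0405),speed=.04,max_force=5));show()
command_gripper(.05);show()
r.move_straight(sh(x,0,.25),speed=.15)
p,_=optics.get_image("wrist");s=show();cv2.imwrite("pics/placed.png",p[:,:,::-1])
E
```

```text
{'time_s': 11.942, 'eef_pos': [0.503, 0.008, 0.076], 'contact_force': [-0.529, 0.107, -1.242], 'grip_width': 0.03, 'grip_force': 29.698}
False
{'time_s': 12.95, 'eef_pos': [0.502, 0.008, 0.041], 'contact_force': [0.728, -0.315, -0.717], 'grip_width': 0.031, 'grip_force': 29.695}
{'time_s': 13.275, 'eef_pos': [0.502, 0.008, 0.041], 'contact_force': [0.386, -0.359, -0.499], 'grip_width': 0.05, 'grip_force': 0.0}
{'time_s': 14.875, 'eef_pos': [0.502, 0.008, 0.249], 'contact_force': [-0.095, 0.274, 0.562], 'grip_width': 0.05, 'grip_force': 0.0}
```

View pics/placed.png

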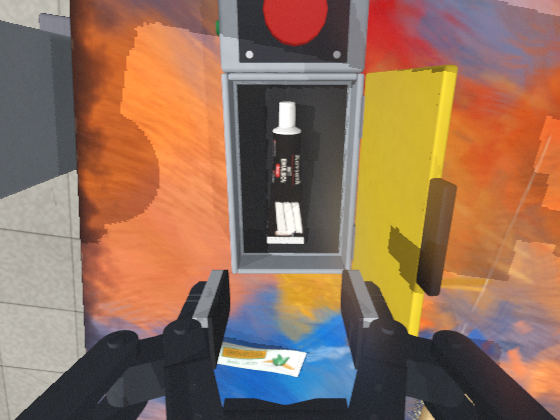

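The tube lies flat in the tray at (287,175), the lid's inner face is at (405,190) and its tab at (437,237). Now I close the lid from behind.

```bash
python3 - <<'E'
from h import *
q=down(SY+np.pi/2);command_gripper(0.)
r.reach(sh(.13,0,.26),q);print(r.read_state()["joint_positions"].round(2) if hasattr(r.read_state()["joint_positions"],'round') else '')
r.move_straight(sh(.13,0,.185),speed=.2);show()
def tgt(th,rho=.115):
    return sh(.061-rho*np.cos(th)+.008*np.sin(th)+.011,0,.045+rho*np.sin(th)+.008*np.cos(th)+.025)
for th in np.arange(1.55,.1,-.18):
    r.move_straight(tgt(th),speed=.08)
    print(round(th,2),np.round(r.read_state()["contact_force"],1))
t=tgt(0);t[2]-=.006
print(r.move_straight(t,speed=.03,max_force=9));show()
r.hold(.3);show()
E
```

```text
[-0.08  0.55  1.19 -0.    1.41 -1.79]
{'time_s': 17.283, 'eef_pos': [0.635, 0.028, 0.186], 'contact_force': [0.664, -0.517, 0.926], 'grip_width': -0.0, 'grip_force': 0.0}
1.55 [-0.1 -0.1 -0.4]
1.37 [ 0.6 -0.6 -0.1]
1.19 [-0.2 -0.1 -1.3]
1.01 [ 0.3 -0.1  1. ]
0.83 [1.3 0.8 0.8]
0.65 [1.1 0.4 1.2]
0.47 [0.6 0.2 0.3]
0.29 [ 1.1 -0.1 -0.8]
0.11 [ 0.3 -0.9 -0.1]
True
{'time_s': 21.842, 'eef_pos': [0.464, 0.002, 0.078], 'contact_force': [-2.029, 0.885, 9.84], 'grip_width': 0.0, 'grip_force': 4.703}
{'time_s': 22.142, 'eef_pos': [0.464, 0.003, 0.078], 'contact_force': [-1.789, -0.008, 9.46], 'grip_width': 0.0, 'grip_force': 4.787}
```

```bash
python3 - <<'E'
from h import *
s=r.read_state();r.move_straight([*s["eef_pos"][:2],.19],speed=.15)
P,_=optics.get_image("top");cv2.imwrite("pics/shut.png",cv2.resize(P[180:290,200:420],None,fx=3,fy=3)[:,:,::-1])
q=down(SY+np.pi/2);r.reach(sh(0,.132,.19),q);r.move_straight(sh(0,.132,.142),speed=.12);show()
print(r.move_straight(sh(0,.132,.104),speed=.04,max_force=16));show()
r.hold(.5);show()
E
```

```text
{'time_s': 24.25, 'eef_pos': [0.487, 0.139, 0.142], 'contact_force': [-0.42, -0.742, 0.127], 'grip_width': 0.0, 'grip_force': 0.0}
True
{'time_s': 25.033, 'eef_pos': [0.487, 0.139, 0.11], 'contact_force': [-2.014, -0.16, 9.383], 'grip_width': -0.0, 'grip_force': 4.567}
{'time_s': 25.533, 'eef_pos': [0.487, 0.139, 0.11], 'contact_force': [-2.017, 0.006, 10.009], 'grip_width': 0.0, 'grip_force': 4.576}
```

View pics/shut.png

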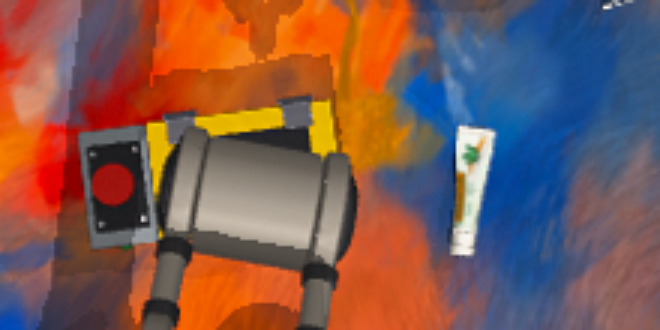

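The picture shows the yellow lid lying over the tray at (240,150), with the arm hiding part of it, and the knob at (113,185) still up at that point. The press then reached tip height 85 mm, the full 25 mm of travel. Next I retreat and check.

```bash
python3 - <<'E'
from h import *
r.move_straight(sh(0,.132,.2),speed=.1)
r.reach(sh(-.10,0,.32),down(SY));r.hold(.3)
s=show();p,d=optics.get_image("wrist");c=cam("wrist",s);P=cloud(c,d).reshape(-1,3)
def zat(x,y,e=.008):
    w=sh(x,y,0);k=np.hypot(P[:,0]-w[0],P[:,1]-w[1])<e;return k.sum(),np.median(P[k,2])
for x,y in((-.055,0),(-.05,.07),(0,.05),(.05,0),(0,.132)):print(x,y,zat(x,y))
cv2.imwrite("pics/end.png",p[:,:,::-1])
E
```

```text
{'time_s': 28.017, 'eef_pos': [0.407, -0.006, 0.32], 'contact_force': [-0.748, -0.601, 0.069], 'grip_width': -0.0, 'grip_force': 0.0}
-0.055 0 (np.int64(161), np.float64(0.053988096454232914))
-0.05 0.07 (np.int64(193), np.float64(0.054193699833865405))
0 0.05 (np.int64(181), np.float64(0.05481270251404746))
0.05 0 (np.int64(165), np.float64(0.053992042794397066))
0 0.132 (np.int64(333), np.float64(0.1111633416121885))
```

View pics/end.png

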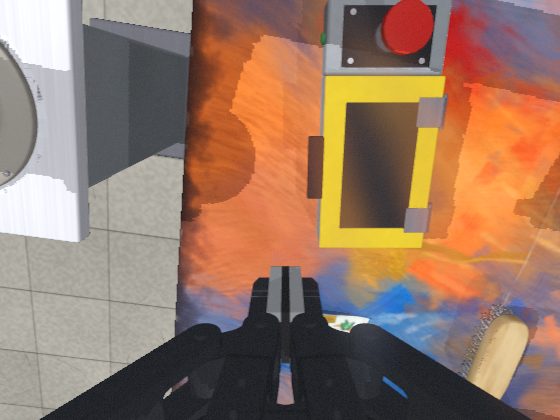

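The lid is flat at 54 mm all over (375,160), and the plunger at (407,25) is back up at 111 mm. I'm handing in.

```bash
python3 -c "
from workcell import r
print(r.finish_job())"
```

```text
the job is handed in; nothing more can be done
None
```

The job is handed in at about 28 s: the black tube is in the tray, the lid is shut flat, and the plunger was pushed to its stop and sprang back up (the hand-in call gave no verdict).

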